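# Lock the keyed keepers over the tube and set the cam clamp

### The arm

A 7-joint arm with a two-finger parallel gripper is mounted at the origin on the work surface. World frame = base frame: x ahead of the robot, y to its left, z up, the work surface at z = 0. Lengths are in m, angles in rad, forces in N, time in s.
With the tool pointing down it reaches from about 0.35 to 0.9 m from the base axis. Payload 8.1 kg.
Tool frame: the origin (TCP) lies on the mounting face of the last link; the fingertips stand 178 mm ahead of it and the grasp point (between the pads) lies 159 mm ahead of it; z points along the fingers, y is the line along which they close (so a half turn about z gives the same grasp; the last joint's range is limited). The gripper opens to 92 mm and grips with 3 to 60 N. Pads are 19 mm wide; open, the fingers measure 130 mm over their backs; the gripper's body (75 mm by 190 mm) begins 47 mm behind the grasp point.
Start: joints at [-1.35, 0.434, 0.025, 1.573, -0.012, 1.134, -0.075], TCP at [0.199, 0.593, 0.405] pointing down, gripper open.
Joint ranges: [-2.62, 2.62], [-0.44, 2.09], [-1.27, 1.32], [0.08, 2.57], [-1.32, 4.46], [0.12, 2], [-2.74, 2.74]. Speed limits (rad/s): [2.22, 2.22, 3.01, 3.01, 3.14, 3.14, 3.14].

### API

Orientations are given as a unit quaternion [w, x, y, z].
In Python, from rig import bot gives the robot as it stands.
- The arm moves only by the shell command python3 -m handwheel 'ROWS' [FORCE]. ROWS is JSON, a list of rows, each an object with "rot": the turn, a rotation vector about the tool's x, y, z in units of 0.1 rad (1.0 is 0.1 rad), a list of three; "linear": the shift along the tool's x, y, z in units of 0.02 m (1.0 is 0.02 m), a list of three; "jaw": the closure, from -1 (fully open) to 1 (shut). In form: [{"rot": [rx, ry, rz], "linear": [x, y, z], "jaw": jaw}, ...]. A call has 1 to 12 rows; each row shifts and turns the commanded pose from where the row before left it, along the tool's axes as they then stand; what a row does not reach is not made up. A row lasts 1/12 s, in which the tool goes at most 41.7 mm and 7.16 degrees, less where a joint would pass 70% of its speed; a pose out of reach is approached as far as the arm can. A call with a number of a shift or a turn outside -1 to 1 is refused whole. A call with a gripper value outside its range is refused whole. The fingers move at their own pace and stop on an object; FORCE is the grip in N (left out, the last holds). Time passes only in rows, so rows that do not move let the fingers close. It gives the time, the measured TCP pose, the force, the opening and the grip force at its end, in the units of the state.
- bot.get_obs(): the state, without advancing time (a new reading comes with each control period).
- bot.grab_frame(name): name is "side" or "top"; returns a dict with "pixels" (400x640x3 uint8, red, green, blue), "depth" (400x640 float32, m along the optical axis (not along the pixel's ray), 0 where there is no reading), "fov_y" (degrees; the focal length in pixels is half the picture's height over the tangent of half this angle, whatever the lens; pixels are square), "cx", "cy" (the principal point, pixels), "extrinsics" (4x4, takes a point from world to camera coordinates). Camera axes: x right, y down, z forward; pixel columns grow to the right and rows downward; lengths in m; the calibration is good to about 2 mm. A picture is of the moment at which its call begins.
- bot.close_job(): hands the job in; it is judged then, once.
The state is a dict: "t": time; "joints": joint angles; "dq": joint speeds; "effort": joint torques, N m; "tool_pos": TCP position; "orientation": TCP orientation; "contact_force": force on the tool from outside, world axes, zero at the start; "wrist_torque": the same for the moment, N m; "grip_width": finger opening in m; "grip_force": force on a finger pad.
Only numpy, scipy, OpenCV 4.12 (cv2) and the standard library are available. Lean on these libraries where they do the work, as an engineer would, in place of code of your own. Each camera call takes 0.05 s, during which the arm holds its last target. There are 200 camera calls.

### The job

Close the welding jig on the square tube: swing each of the three keepers round on its post, past the low pin and not the tall one, until its flat meets the post's key and it drops fully home with its arm over the tube. Only when all three are down, turn the cam by its lever until its high point is square on the sprung pusher, so that the tube is pushed up to the fence. Leave the keepers on their posts and the tube on the plate, do not lean on the tube, and leave the other things on the bench where they are.

Things in the scene. Friction and masses are not known exactly. Their poses are not given: they have to be found in the camera images.
- jig: Fixed steel jig plate, spanning x -150 to +100, y -160 to +160 mm in its frame, top at z = 12 mm. Origin: at its underside, below the line of the clamped tube. A fence 22 mm tall stands along y with its front face at x = +15 mm; the tube lies before it on the -x side, and the cam and pusher further on the -x side at y = 0.
- tube: Loose square steel tube, 30 x 30 mm, 230 mm long along its y, lying on the jig plate beside the fence, 0.58 kg. Origin: centre of its underside. It starts 5.5 to 6.5 mm short of the fence and ends about 1 mm from it when the cam's high point is on the pusher.
- cam (a joint): Cam angle about the vertical through cam_pivot, rad, counter-clockwise from above. 0: high point square on the pusher, lever along the jig's +x to the tube. Negative: lever towards the jig's -y. Starts at -2.2 to -1.2; range -2.4 to 1.5, no stop at 0; stays where left. Lever: bar 14 mm wide, 22 to 32 mm above the plate, reaching 70 mm from the pivot, knob 20 mm across at 66 mm, top at 35 mm. 2 to 5 N turns it.
- cam_pivot (a point): On the cam's vertical axis, 30 mm above the plate (z = 42 mm); fixed to the jig at x = -105 mm, y = 0. Its axes are the jig's. Round it, below the lever, turns the cam disc, 40 mm across, 12 mm eccentric towards the lever, its top 20 mm above the plate.
- pusher (a joint): Travel of the sprung pusher along the jig's +x, m. Its spring holds it against the cam: it reads 0.012 x cos(cam angle), so 0.012 at the high point, when its nose (40 mm wide, at the jig's y = 0) has pushed the tube home. All of it stays below 22 mm above the plate.
- keeper1: Loose keeper on post 1, at the jig's -x side of the tube, +y end. Hub 52 mm across, 31 tall; arm 24 wide, 12 thick, level with the hub's underside, along +x to 66 mm from the axis, with a stud (16 across, top 24 above the underside) at 55 mm. About 0.42 kg. Origin: hub axis, underside; z up. Starts riding 42 mm above the plate, arm 2.2 to 4.1 rad from its post's +x, away from the tube. About 1 N at the arm's side turns it.
- post1: Fixed keyed post 1, column 44 mm across. Origin: its axis at the plate's top; pilot top 76 mm above that. Its +x, within 0.2 rad of square across the tube, is where the keeper's arm must point: within about 0.1 rad of it, the keeper (a D socket with its flat under the arm) drops 10 mm by its own weight to its seat, 32 mm above the plate and 2 mm clear of the tube, and can turn no more.
- tall_pin1: Fixed tall steel pin by post 1: 10 mm across, 64 mm tall above the jig plate. Origin: centre of its foot on the plate. Stands 46 mm from the post's axis, at 1.25 rad to one side of the post's +x or the other. It stops the keeper's arm from swinging past at either height: the arm has to come round by the other side.
- short_pin1: Fixed short steel pin by post 1: 10 mm across, 24 mm tall above the jig plate. Origin: centre of its foot on the plate. Stands 46 mm from the post's axis, at 1.25 rad to one side of the post's +x or the other. The keeper's arm swings over it.
- keeper2: Loose keeper on post 2, at the jig's -x side of the tube, -y end. Hub 52 mm across, 31 tall; arm 24 wide, 12 thick, level with the hub's underside, along +x to 66 mm from the axis, with a stud (16 across, top 24 above the underside) at 55 mm. About 0.42 kg. Origin: hub axis, underside; z up. Starts riding 42 mm above the plate, arm 2.2 to 4.1 rad from its post's +x, away from the tube. About 1 N at the arm's side turns it.
- post2: Fixed keyed post 2, column 44 mm across. Origin: its axis at the plate's top; pilot top 76 mm above that. Its +x, within 0.2 rad of square across the tube, is where the keeper's arm must point: within about 0.1 rad of it, the keeper (a D socket with its flat under the arm) drops 10 mm by its own weight to its seat, 32 mm above the plate and 2 mm clear of the tube, and can turn no more.
- tall_pin2: Fixed tall steel pin by post 2: 10 mm across, 64 mm tall above the jig plate. Origin: centre of its foot on the plate. Stands 46 mm from the post's axis, at 1.25 rad to one side of the post's +x or the other. It stops the keeper's arm from swinging past at either height: the arm has to come round by the other side.
- short_pin2: Fixed short steel pin by post 2: 10 mm across, 24 mm tall above the jig plate. Origin: centre of its foot on the plate. Stands 46 mm from the post's axis, at 1.25 rad to one side of the post's +x or the other. The keeper's arm swings over it.
- keeper3: Loose keeper on post 3, at the jig's +x side, behind the fence, middle. Hub 52 mm across, 31 tall; arm 24 wide, 12 thick, level with the hub's underside, along +x to 66 mm from the axis, with a stud (16 across, top 24 above the underside) at 55 mm. About 0.42 kg. Origin: hub axis, underside; z up. Starts riding 42 mm above the plate, arm 2.2 to 4.1 rad from its post's +x, away from the tube. About 1 N at the arm's side turns it.
- post3: Fixed keyed post 3, column 44 mm across. Origin: its axis at the plate's top; pilot top 76 mm above that. Its +x, within 0.2 rad of square across the tube, is where the keeper's arm must point: within about 0.1 rad of it, the keeper (a D socket with its flat under the arm) drops 10 mm by its own weight to its seat, 32 mm above the plate and 2 mm clear of the tube, and can turn no more.
- tall_pin3: Fixed tall steel pin by post 3: 10 mm across, 64 mm tall above the jig plate. Origin: centre of its foot on the plate. Stands 46 mm from the post's axis, at 1.25 rad to one side of the post's +x or the other. It stops the keeper's arm from swinging past at either height: the arm has to come round by the other side.
- short_pin3: Fixed short steel pin by post 3: 10 mm across, 24 mm tall above the jig plate. Origin: centre of its foot on the plate. Stands 46 mm from the post's axis, at 1.25 rad to one side of the post's +x or the other. The keeper's arm swings over it.
- offcut_ring: Loose ring sawn from tube, 32 mm across, 16 mm tall, lying on the jig plate's -x edge, +y end. A bystander. Origin: centre of its underside.
- nut: Loose square nut 24 x 24 x 12 mm, lying on the jig plate's -x edge, -y end. A bystander. Origin: centre of its underside.
- pipe_offcut: Loose upright piece of pipe, 90 mm across, 70 mm tall, on the bench left of the jig. A bystander. Origin: centre of its underside.
- hammer: Loose hammer lying on the bench right of the jig. A bystander. Origin: centre of its underside.
- wrench: Loose wrench lying on the bench left of the jig. A bystander. Origin: centre of its underside.
- spray_can: Loose upright grey can, 64 mm across, 170 mm tall, on the bench right of the jig. A bystander. Origin: centre of its underside.

How it is judged:
By the outcome, as a careful person would: the job done as asked, in the order asked, and still so for the second after the job is handed in, with the robot touching nothing.
It also fails if it takes over 72 s, if anything falls off the work surface, if the arm or the gripper's body presses on something with over 40 N, if the wrist force passes 120 N, or if a joint passes its speed limit or range.

## Working session

There is one attempt and no reset: what is moved stays moved. The work goes in short steps, Python scripts to look and compute and a shell command to move; the robot and the scene stay as the last step left them, time stands still between calls to the robot, and variables do not carry over. Pictures are saved under pics/ and viewed, at most 10 in all, crops included, and the job is handed in when it is done.

```bash
mkdir -p pics; ls; cat > h.py <<'E'
import numpy as np, cv2
from rig import bot
def frame(n):
    f=bot.grab_frame(n); f['K']=200/np.tan(np.radians(f['fov_y']/2)); return f
def world(f):
    v,u=np.mgrid[0:400,0:640]; d=f['depth']
    p=np.stack([(u-f['cx'])/f['K']*d,(v-f['cy'])/f['K']*d,d,np.ones_like(d)],-1)
    return (p@np.linalg.inv(f['extrinsics']).T)[...,:3]
E
python3 - <<'E'
from h import *
for n in ['top','side']:
    f=frame(n); cv2.imwrite(f'pics/{n}0.png',f['pixels'][...,::-1]); np.savez(f'{n}0.npz',w=world(f),p=f['pixels'])
    print(n,f['fov_y'],f['cx'],f['cy'],np.round(f['extrinsics'],3).tolist())
o=bot.get_obs();print(o)
E
```

```text
pics
top 42.85389879744132 302.39610075621687 201.57485456216463 [[0.027, -1.0, -0.0, -0.021], [-0.98, -0.027, -0.195, 0.538], [0.195, 0.005, -0.981, 1.465], [0.0, 0.0, 0.0, 1.0]]
side 43.09426084908331 322.506262271901 199.47402730516026 [[0.947, -0.321, -0.016, -0.487], [-0.234, -0.653, -0.72, 0.176], [0.22, 0.686, -0.693, 1.32], [0.0, 0.0, 0.0, 1.0]]
{'t': 0.1, 'joints': array([-1.3495924 ,  0.43513039,  0.02498742,  1.57397905, -0.01160076,
        1.1340109 , -0.07511824]), 'dq': array([-6.12506306e-04, -1.76116439e-03, -7.46149516e-04, -1.89617514e-03,
       -6.47334324e-05,  1.94218479e-04,  6.03913531e-04]), 'effort': array([ 3.03818866e-03, -6.69129825e+01,  9.87995714e-01, -3.15144897e+01,
       -6.05292432e-02,  3.73604649e-02,  4.75756735e-05]), 'tool_pos': array([0.19882959, 0.59231589, 0.40404815]), 'orientation': array([-4.63855573e-05,  1.61245008e-01,  9.86914165e-01, -6.89757612e-04]), 'contact_force': array([-0.51875476, -0.20163039, -0.62031284]), 'wrist_torque': array([-0.00232705,  0.04212789, -0.01326754]), 'grip_force': 0.0, 'grip_width': 0.09193128847667785}
```

View pics/top0.png

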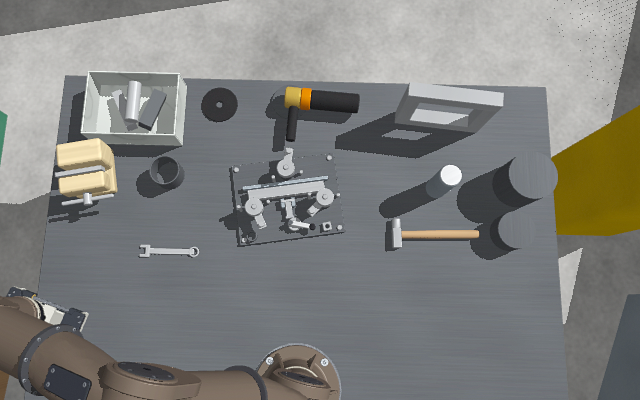

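View pics/side0.png

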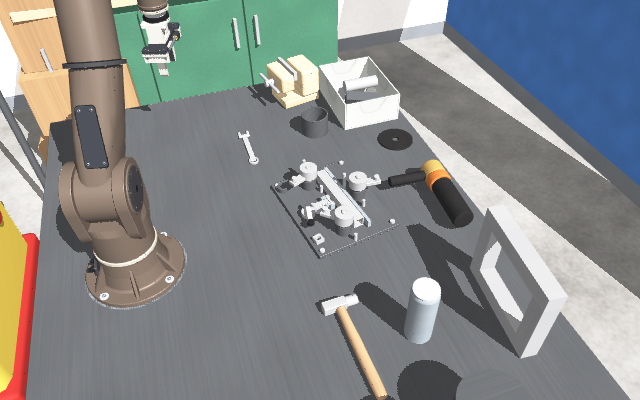

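The top view shows the jig at about (287,197), with keeper hubs near (254,207), (325,198) and (286,168) and the cam lever near (298,225). The side view shows the jig at about (335,205). The picture is small, so I'll rectify the jig area to a metric ortho view.

```bash
python3 - <<'E'
from h import *
S=3; out=[]
for n in ['top','side']:
    z=np.load(f'{n}0.npz'); w=z['w']; p=z['p']
    m=(w[...,0]>.35)&(w[...,0]<.8)&(abs(w[...,1])<.3)&(w[...,2]>.005)&(w[...,2]<.2)
    print(n,m.sum(),np.histogram(w[m][:,2],bins=np.arange(0,.13,.005))[0])
z=np.load('top0.npz');w=z['w'];p=z['p']
c=cv2.resize(p[140:255,220:355],None,fx=5.5,fy=5.0*1.0,interpolation=cv2.INTER_CUBIC)
c=cv2.resize(p[140:255,220:355],(742,632)[0:2] and (702,598),interpolation=cv2.INTER_CUBIC)
cv2.imwrite('pics/topc.png',c[...,::-1])
zz=np.load('side0.npz');print(w[197,287],w[207,254],w[198,325],w[168,286])
c=cv2.resize(zz['p'][150:260,265:400],(736,600),interpolation=cv2.INTER_CUBIC);cv2.imwrite('pics/sidec.png',c[...,::-1])
E
```

```text
top 11419 [   0 3406 2968 1556  277  309  350  383  493  271   77  106  135  163
   95   88  308  373   56    5    0    0    0    0    0]
side 7855 [   0 1272 2501  388  356  381  445  349  510  122   78  194  194  224
  117  145  417  159    3    0    0    0    0    0    0]
[0.56032788 0.04200649 0.00755136] [0.51124938 0.13373902 0.08870079] [ 0.54357377 -0.07165214  0.08842779] [0.62957661 0.04471613 0.09253842]
```

View pics/topc.png

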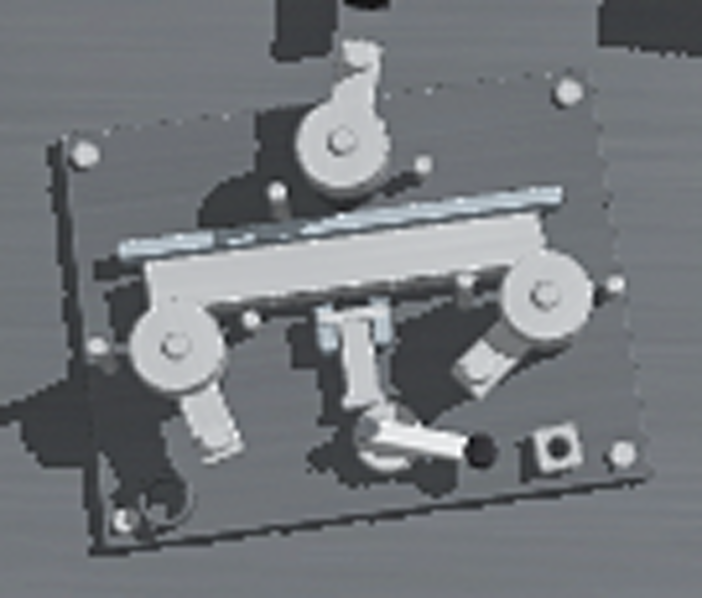

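View pics/sidec.png

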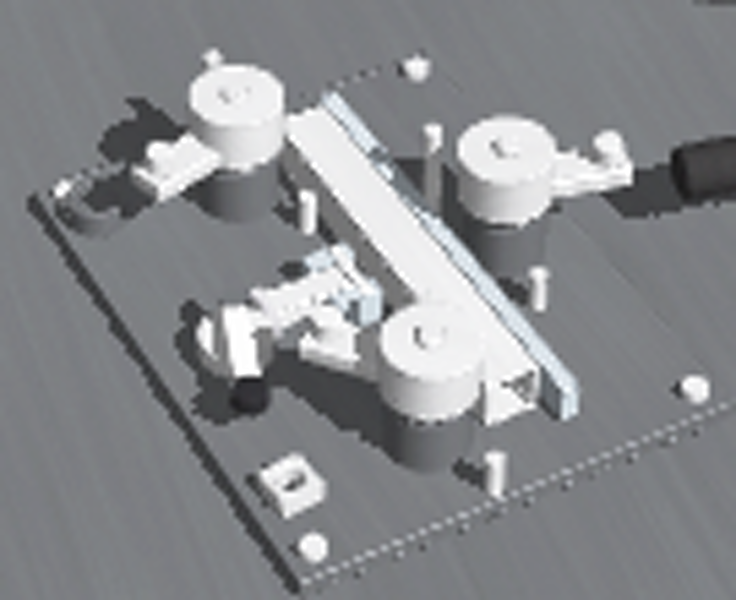

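Crop of the top view (x5.2): hubs at (176,346), (545,294) and (342,142). Pins are at (97,346)/(250,320), (465,285)/(615,285) and (277,190)/(423,163). Cam lever knob is at (481,450), the nut at (557,447) and the ring at (165,500). In the side view, pin3 on the +y side at (432,165) looks tall, and the others need depth to tell.

```bash
python3 - <<'E'
from h import *
T=np.load('top0.npz')['w'];Sd=np.load('side0.npz')['w']
c=np.vstack([T.reshape(-1,3),Sd.reshape(-1,3)])
c=c[(c[:,0]>.35)&(c[:,0]<.8)&(abs(c[:,1]-.05)<.22)]
def sel(a,b,src=c): return src[(src[:,2]>a)&(src[:,2]<b)]
# pins
def px(cu,cv,s=T):
    u,v=220+cu/5.2,140+cv/5.2
    q=s[int(v)-2:int(v)+4,int(u)-2:int(u)+4].reshape(-1,3); return q[np.argmax(q[:,2])]
def pxs(cu,cv):
    u,v=265+cu/5.452,150+cv/5.4545
    q=Sd[int(v)-2:int(v)+3,int(u)-2:int(u)+3].reshape(-1,3); return q[np.argmax(q[:,2])]
for n,u,v in [('1out',97,346),('1in',250,320),('2in',465,285),('2out',615,285),('3+',277,190),('3-',423,163)]: print(n,px(u,v).round(4))
for n,u,v in [('1out',212,57),('1in',307,197),('2out',497,460),('3+',432,132),('3-',540,272)]: print('side',n,pxs(u,v).round(4))
# hubs
H={}
for k,g in {1:(.511,.134),2:(.5436,-.0716),3:(.6296,.0447)}.items():
    t=sel(.081,.093,T); t=t[np.hypot(*(t[:,:2]-g).T)<.04]
    s=sel(.081,.093,Sd); s=s[np.hypot(*(s[:,:2]-g).T)<.04]
    print(k,*[np.r_[cv2.minEnclosingCircle(a[:,:2].astype(np.float32))[0],np.median(a[:,2]),len(a)].round(4) for a in (t,s)])
    H[k]=np.array(cv2.minEnclosingCircle(t[:,:2].astype(np.float32))[0])
    a=sel(.05,.0805); r=np.hypot(*(a[:,:2]-H[k]).T); a=a[(r>.032)&(r<.075)]
    st=a[a[:,2]>.07]; print('  arm',len(a),np.round(a[:,:2].mean(0)-H[k],4),np.arctan2(*(a[:,:2].mean(0)-H[k])[::-1]).round(3),'stud',len(st),st.mean(0).round(4))
for nm,s in (('T',T),('S',Sd)):
    s=s.reshape(-1,3); s=s[(s[:,0]>.35)&(s[:,0]<.8)&(abs(s[:,1]-.05)<.22)]
    q=sel(.039,.0455,s)
    d=q[:,:2]-H[1]; e=(H[2]-H[1])/np.linalg.norm(H[2]-H[1]); nn=np.array([-e[1],e[0]])
    q=q[(d@nn>.015)&(d@nn<.07)] ; q=q[np.abs(q[:,2]-np.median(q[:,2]))<.002]
    r=cv2.minAreaRect(q[:,:2].astype(np.float32)); print(nm,'tube',r,len(q),e,np.median(q[:,2]))
    q=sel(.010,.0135,s); r=cv2.minAreaRect(q[:,:2].astype(np.float32)); print('plate',r,np.median(q[:,2]))
kn=px(481,450);print('knob',kn, 'nut',px(557,447),'ring',px(165,480), 'pilots',px(342,142),px(176,346),px(545,294))
E
```

```text
1out [0.5172 0.1843 0.0816]
1in [0.5398 0.1005 0.0394]
2in [ 0.5558 -0.0219  0.0807]
2out [ 0.5697 -0.1123  0.0418]
3+ [0.604  0.0855 0.0814]
3- [0.6356 0.004  0.0393]
side 1out [0.5163 0.1612 0.0832]
side 1in [0.5417 0.092  0.0394]
side 2out [ 0.2116 -0.947   1.0343]
side 3+ [0.6042 0.0776 0.0791]
side 3- [0.6339 0.0018 0.0388]Traceback (most recent call last):
  File "<stdin>", line 18, in <module>
  File "<stdin>", line 5, in sel
IndexError: boolean index did not match indexed array along axis 1; size of axis is 640 but size of corresponding boolean axis is 3
```

```bash
python3 - <<'E'
from h import *
T,Sd=[np.load(f'{n}0.npz')['w'].reshape(-1,3) for n in('top','side')]
f=lambda s:s[(s[:,0]>.35)&(s[:,0]<.8)&(abs(s[:,1]-.05)<.22)]
T,Sd=f(T),f(Sd); c=np.vstack([T,Sd])
sel=lambda a,b,s:s[(s[:,2]>a)&(s[:,2]<b)]
H={}
for k,g in {1:(.511,.134),2:(.5436,-.0716),3:(.6296,.0447)}.items():
    R=[]
    for s0 in (T,Sd):
        s=sel(.079,.093,s0); s=s[np.hypot(*(s[:,:2]-g).T)<.032]
        R.append(np.r_[cv2.minEnclosingCircle(s[:,:2].astype(np.float32))[0],np.median(s[:,2]),len(s)]); 
    print(k,*[r.round(4) for r in R])
    H[k]=R[0][:2]
    for s0,r0 in zip((T,Sd),R):
        a=sel(.05,.0825,s0); r=np.hypot(*(a[:,:2]-r0[:2]).T); a=a[(r>.034)&(r<.073)]
        d=a[:,:2]-r0[:2];th=np.arctan2(d[:,1],d[:,0]);print('  arm hist',len(a),np.histogram(th,bins=np.linspace(-np.pi,np.pi,25))[0])
for nm,s in (('T',T),('S',Sd)):
    q=sel(.036,.0475,s)
    d=q[:,:2]-H[1]; e=(H[2]-H[1])/np.linalg.norm(H[2]-H[1]); nn=np.array([-e[1],e[0]])
    q=q[(d@nn>.015)&(d@nn<.055)&(d@e>0.03)&(d@e<.18)]; m=np.median(q[:,2]); q=q[abs(q[:,2]-m)<.003]
    print(nm,'tube',m,len(q),cv2.minAreaRect(q[:,:2].astype(np.float32)))
    q=sel(.006,.018,s); print('plate',len(q),np.median(q[:,2]),cv2.minAreaRect(q[:,:2].astype(np.float32)))
E
```

```text
1 [5.148e-01 1.356e-01 8.600e-02 2.350e+02] [5.147e-01 1.346e-01 8.360e-02 1.760e+02]
  arm hist 111 [13 48 29  0  0  0  0  0  2  1  0  0  1  0  0  0  0  5 12  0  0  0  0  0]
  arm hist 114 [ 6 45 49  0  0  0  0  0  0  0  0  0  0  0  0  0  0  8  6  0  0  0  0  0]
2 [ 5.485e-01 -7.080e-02  8.570e-02  2.410e+02] [ 5.526e-01 -7.140e-02  8.380e-02  2.280e+02]
  arm hist 114 [ 0  0  0  0  0  0  0  0  0  0  0  0  0  0  1  1  3 13  0  1 35 52  8  0]
  arm hist 134 [ 0  0  0  0  0  0  0  0  0  0  0  0  0  0  0  0  0 14  0  2 18 72 28  0]
3 [6.337e-01 4.660e-02 8.580e-02 2.360e+02] [6.331e-01 4.470e-02 8.400e-02 1.830e+02]
  arm hist 103 [ 2  2  1  0  0  0  0  0  0  0 19 40 23  0  0  0  0  0  0  1 13  1  0  1]
  arm hist 135 [ 0  0  0  0  0  0  0  0  0  0 37 55 18  0  0  0  0  0  0  2 23  0  0  0]
T tube 0.04257695036486764 251 ((0.5668548345565796, 0.03823345527052879), (0.038224462419748306, 0.14724870026111603), 9.996320724487305)
plate 5870 0.012187693287691648 ((0.5750365257263184, 0.05026938021183014), (0.439985990524292, 0.4475266933441162), 89.73341369628906)
S tube 0.04140068862677776 214 ((0.5686343312263489, 0.03756723552942276), (0.03472503274679184, 0.145339697599411), 9.705595970153809)
plate 3931 0.011331856375948801 ((0.5628295540809631, 0.04634508490562439), (0.38993674516677856, 0.3814457952976227), 81.94973754882812)
```

Pin depths show the tall pins on the +y side of all three posts. So keepers 1 and 2 must swing counter-clockwise and keeper 3 clockwise, all coming in from the -y side. I'll push each arm with the closed fingertips, first lining the tool up with the world axes (tool x = -X, y = +Y, z = -Z).

```bash
python3 -m handwheel '[{"rot":[0,0,-0.81],"linear":[0,0,0],"jaw":1},{"rot":[0,0,-0.81],"linear":[0,0,0],"jaw":1},{"rot":[0,0,-0.81],"linear":[0,0,0],"jaw":1},{"rot":[0,0,-0.81],"linear":[0,0,0],"jaw":1},{"rot":[0,0,0],"linear":[-0.5,-0.9,0],"jaw":1},{"rot":[0,0,0],"linear":[-0.55,-0.95,0],"jaw":1},{"rot":[0,0,0],"linear":[-0.55,-0.95,0],"jaw":1},{"rot":[0,0,0],"linear":[-0.55,-0.95,0],"jaw":1},{"rot":[0,0,0],"linear":[-0.55,-0.95,0],"jaw":1},{"rot":[0,0,0],"linear":[-0.55,-0.95,0],"jaw":1},{"rot":[0,0,0],"linear":[-0.55,-0.95,0],"jaw":1},{"rot":[0,0,0],"linear":[-0.55,-0.95,0],"jaw":1}]' 10
python3 -m handwheel '[{"rot":[0,0,0],"linear":[-0.55,-0.95,0],"jaw":1},{"rot":[0,0,0],"linear":[-0.55,-0.95,0],"jaw":1},{"rot":[0,0,0],"linear":[-0.55,-0.95,0],"jaw":1},{"rot":[0,0,0],"linear":[-0.55,-0.95,0],"jaw":1},{"rot":[0,0,0],"linear":[-0.55,-0.95,0],"jaw":1},{"rot":[0,0,0],"linear":[-0.55,-0.95,0],"jaw":1},{"rot":[0,0,0],"linear":[-0.55,-0.95,0],"jaw":1},{"rot":[0,0,0],"linear":[-0.55,-0.95,0],"jaw":1},{"rot":[0,0,0],"linear":[-0.55,-0.95,0],"jaw":1},{"rot":[0,0,0],"linear":[-0.55,-0.95,0],"jaw":1},{"rot":[0,0,0],"linear":[-0.55,-0.95,0],"jaw":1},{"rot":[0,0,0],"linear":[0,0,0],"jaw":1}]'
```

```text
t: 1.1
tool_pos: [0.2863, 0.4404, 0.4044]
orientation: [-0.0, -0.0, 1.0, -0.0]
contact_force: [0.1, 0.8, -0.1]
grip_width: 0.0165
grip_force: 0.0
t: 2.1
tool_pos: [0.4088, 0.2286, 0.4046]
orientation: [0.0, 0.003, 1.0, -0.001]
contact_force: [0.3, -1.0, -0.2]
grip_width: 0.0008
grip_force: 0.0
```

```bash
python3 - <<'E'
from h import *
T=np.load('side0.npz')['w'].reshape(-1,3)
q=T[(T[:,0]>.69)&(T[:,0]<.95)&(abs(T[:,1])<.2)]
for a in np.arange(.69,.95,.03):
    s=q[(q[:,0]>=a)&(q[:,0]<a+.03)&(q[:,2]>.015)]; print(round(a,2),len(s),(s.min(0).round(3),s.max(0).round(3)) if len(s) else '')
E
```

```text
0.69 38 (array([ 0.69 , -0.091,  0.015]), array([0.703, 0.051, 0.08 ]))
0.72 81 (array([0.731, 0.021, 0.033]), array([0.75 , 0.056, 0.064]))
0.75 100 (array([0.75 , 0.016, 0.034]), array([0.78 , 0.046, 0.063]))
0.78 98 (array([0.78 , 0.014, 0.029]), array([0.809, 0.043, 0.063]))
0.81 469 (array([ 0.81 , -0.172,  0.015]), array([0.84 , 0.044, 0.072]))
0.84 895 (array([ 0.84 , -0.175,  0.015]), array([0.87 , 0.088, 0.086]))
0.87 316 (array([ 0.87 , -0.176,  0.019]), array([0.9  , 0.056, 0.084]))
0.9 0 
0.93 0
```

```bash
python3 -m handwheel '[{"rot":[0,0,0],"linear":[-0.62,-0.98,0.4],"jaw":1},{"rot":[0,0,0],"linear":[-0.62,-0.98,0.8],"jaw":1},{"rot":[0,0,0],"linear":[-0.62,-0.98,0.9],"jaw":1},{"rot":[0,0,0],"linear":[-0.62,-0.98,0.9],"jaw":1},{"rot":[0,0,0],"linear":[0,0,1],"jaw":1},{"rot":[0,0,0],"linear":[0,0,1],"jaw":1},{"rot":[0,0,0],"linear":[0,0,1],"jaw":1},{"rot":[0,0,0],"linear":[0,0,1],"jaw":1},{"rot":[0,0,0],"linear":[0,0,0.9],"jaw":1},{"rot":[0,0,0],"linear":[0,0,0.8],"jaw":1},{"rot":[0,0,0],"linear":[0,0,0],"jaw":1},{"rot":[0,0,0],"linear":[0,0,0],"jaw":1}]'
```

```text
t: 3.1
tool_pos: [0.4561, 0.1543, 0.2302]
orientation: [-0.001, -0.0, 1.0, -0.0]
contact_force: [0.1, 0.1, 0.1]
grip_width: 0.0007
grip_force: 0.0
```

```bash
python3 -m handwheel '[{"rot":[0,0,0],"linear":[0.06,-0.79,0],"jaw":1},{"rot":[0,0,0],"linear":[-0.05,-0.75,0],"jaw":1},{"rot":[0,0,0],"linear":[-0.24,-0.71,0],"jaw":1},{"rot":[0,0,0],"linear":[-0.40,-0.64,0],"jaw":1},{"rot":[0,0,0],"linear":[-0.55,-0.51,0],"jaw":1},{"rot":[0,0,0],"linear":[-0.66,-0.36,0],"jaw":1},{"rot":[0,0,0],"linear":[0,0,0],"jaw":1}]'
cat > look.py <<'E'
import sys; from h import *
H={1:(.5148,.135),2:(.550,-.071),3:(.6334,.0457)}
W=[world(frame(n)).reshape(-1,3) for n in ('top','side')]
for k in map(int,sys.argv[1:]):
    for n,s in zip(('top','side'),W):
        d=s[:,:2]-H[k]; r=np.hypot(*d.T)
        hb=s[(r<.022)&(s[:,2]>.06)&(s[:,2]<.1)]
        a=(r>.034)&(r<.066)&(s[:,2]>.047)&(s[:,2]<.0825); th=np.arctan2(d[a,1],d[a,0])
        print(k,n,'hub z',len(hb),np.median(hb[:,2]).round(4) if len(hb) else None,np.histogram(th,bins=np.linspace(-np.pi,np.pi,25))[0])
E
python3 look.py 1
```

```text
t: 3.68
tool_pos: [0.4957, 0.0776, 0.2323]
orientation: [0.002, 0.001, 1.0, 0.0]
contact_force: [0.8, -0.4, -0.8]
grip_width: 0.0009
grip_force: 0.0
1 top hub z 0 None [0 0 0 0 0 0 0 0 0 0 0 0 0 0 0 0 0 2 1 0 0 0 0 0]
1 side hub z 0 None [0 0 0 0 0 0 0 0 0 0 0 0 0 0 0 0 0 0 0 0 0 0 0 0]
```

```bash
python3 -m handwheel '[{"rot":[0,0,0],"linear":[-0.73,-0.19,0],"jaw":1},{"rot":[0,0,0],"linear":[-0.75,0,0],"jaw":1},{"rot":[0,0,0],"linear":[-0.73,0.19,0],"jaw":1},{"rot":[0,0,0],"linear":[-0.66,0.36,0],"jaw":1},{"rot":[0,0,0],"linear":[0,0,0],"jaw":1}]'
python3 -m handwheel '[{"rot":[0,0,0],"linear":[-0.3,0.25,0],"jaw":1},{"rot":[0,0,0],"linear":[0,0,0],"jaw":1}]'
python3 look.py 1; python3 - <<'E'
from h import *
f=frame('side');c=cv2.resize(f['pixels'][150:260,265:400],(540,440),interpolation=cv2.INTER_CUBIC);cv2.imwrite('pics/s1.png',c[...,::-1])
E
```

```text
t: 4.2
tool_pos: [0.552, 0.0884, 0.2312]
orientation: [0.001, -0.001, 1.0, 0.001]
contact_force: [-0.1, 1.4, 0.3]
grip_width: 0.0005
grip_force: 0.0
t: 4.37
tool_pos: [0.5564, 0.0924, 0.2308]
orientation: [-0.0, -0.001, 1.0, 0.0]
contact_force: [-0.2, 0.8, -0.7]
grip_width: 0.0001
grip_force: 0.2
1 top hub z 0 None [0 0 0 0 0 0 0 0 0 0 0 0 0 0 0 0 0 0 0 0 0 0 0 0]
1 side hub z 119 0.0833 [0 0 0 0 0 0 0 0 6 6 3 0 0 0 0 0 0 9 6 0 0 0 0 0]
```

View pics/s1.png

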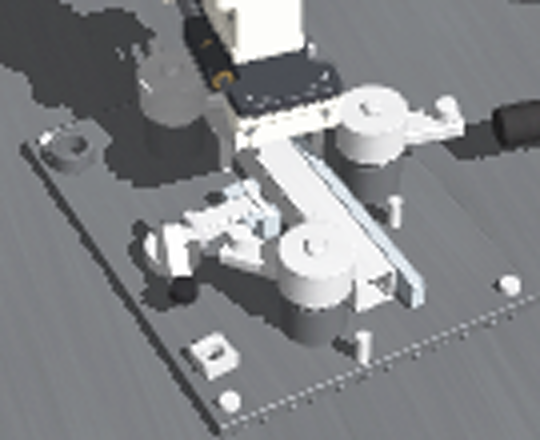

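The view shows the gripper at keeper 1, with its arm swung out of the left side and the hub at about (175,85) still riding. I'll keep going in small steps.

```bash
sed -i "s/for n,s in zip/for n,s in list(zip/; s/,W):/,W))[1:]:/" look.py
python3 -m handwheel '[{"rot":[0,0,0],"linear":[-0.15,0.2,0],"jaw":1},{"rot":[0,0,0],"linear":[0,0,0],"jaw":1}]' | grep -E 'pos|contact'; python3 look.py 1
python3 -m handwheel '[{"rot":[0,0,0],"linear":[-0.12,0.2,0],"jaw":1},{"rot":[0,0,0],"linear":[0,0,0],"jaw":1}]'| grep -E 'pos|contact'; python3 look.py 1
python3 -m handwheel '[{"rot":[0,0,0],"linear":[-0.1,0.2,0],"jaw":1},{"rot":[0,0,0],"linear":[0,0,0],"jaw":1}]'| grep -E 'pos|contact'; python3 look.py 1
```

```text
tool_pos: [0.5597, 0.0957, 0.2308]
contact_force: [0.3, 0.1, 0.2]
1 side hub z 128 0.0831 [ 0  0  0  0  0  0  0  0  3  6 10  1  0  0  0  0  0 11  4  0  0  0  0  0]
tool_pos: [0.5624, 0.0998, 0.2307]
contact_force: [-1.0, -0.8, 0.1]
1 side hub z 126 0.0832 [ 0  0  0  0  0  0  0  0  0  7 12  2  0  0  0  0  0 10  6  0  0  0  0  0]
tool_pos: [0.5644, 0.1039, 0.2307]
contact_force: [-0.1, -0.9, -0.3]
1 side hub z 128 0.083 [ 0  0  0  0  0  0  0  0  0  9 14  6  0  1  0  0  0 11  5  0  0  0  0  0]
```

```bash

python3 -m handwheel '[{"rot":[0,0,0],"linear":[-0.05,0.2,0],"jaw":1},{"rot":[0,0,0],"linear":[0,0,0],"jaw":1}]' | grep -E 'pos|contact'; python3 look.py 1
python3 -m handwheel '[{"rot":[0,0,0],"linear":[-0.05,0.15,0],"jaw":1},{"rot":[0,0,0],"linear":[0,0,0],"jaw":1}]'| grep -E 'pos|contact'; python3 look.py 1
python3 -m handwheel '[{"rot":[0,0,0],"linear":[-0.05,0.15,0],"jaw":1},{"rot":[0,0,0],"linear":[0,0,0],"jaw":1}]'| grep -E 'pos|contact'; python3 look.py 1
```

```text
tool_pos: [0.5653, 0.1079, 0.2308]
contact_force: [-0.3, -0.6, 0.0]
1 side hub z 114 0.083 [ 0  0  0  0  0  0  0  0  0  0 13 10  2  2  0  0  0 11  5  0  0  0  0  0]
tool_pos: [0.5662, 0.1106, 0.2307]
contact_force: [0.0, -0.1, -0.2]
1 side hub z 135 0.0826 [ 0  0  0  0  0  0  0  0  0  0  7 15  7  2  0  0  0 12  4  0  0  0  0  0]
tool_pos: [0.5673, 0.1138, 0.2308]
contact_force: [0.2, 0.1, 0.1]
1 side hub z 128 0.0743 [ 0  0  0  0  0  0  0  0  0  0  5 12 11  9  0  0  0 15  8  0  0  0  0  0]
```

Keeper 1's hub has dropped about 9 mm. I'll back off, lift, check it, and go to keeper 2.

```bash

python3 -m handwheel '[{"rot":[0,0,0],"linear":[0,-0.5,0],"jaw":1},{"rot":[0,0,0],"linear":[0,0,-1],"jaw":1},{"rot":[0,0,0],"linear":[0,0,-1],"jaw":1},{"rot":[0,0,0],"linear":[0,0,-1],"jaw":1},{"rot":[0,0,0],"linear":[0.35,-0.87,0],"jaw":1},{"rot":[0,0,0],"linear":[0.35,-0.87,0],"jaw":1},{"rot":[0,0,0],"linear":[0.35,-0.87,0],"jaw":1},{"rot":[0,0,0],"linear":[0.35,-0.87,0],"jaw":1},{"rot":[0,0,0],"linear":[0.35,-0.87,0],"jaw":1},{"rot":[0,0,0],"linear":[0.35,-0.35,0],"jaw":1},{"rot":[0,0,0],"linear":[0,0,0],"jaw":1}]' | grep -E 'pos|contact'; python3 look.py 1 2 3
```

```text
tool_pos: [0.5238, 0.0066, 0.2908]
contact_force: [-0.7, 1.1, -0.4]
1 side hub z 104 0.0753 [ 0  0  0  0  0  0  0  0  0  0  0  0  0  0  0  0  0 14  8  0  0  0  0  0]
2 side hub z 160 0.0836 [ 0  0  0  0  0  0  0  0  0  0  0  0  0  0  0  0  5  9  0  1 24 71 18  0]
3 side hub z 145 0.0838 [ 1  0  0  0  0  0  0  0  0  0 37 50 13  0  0  0  0  0  0  0  0  0  0  0]
```

```bash

python3 -m handwheel '[{"rot":[0,0,0],"linear":[-0.1,-0.33,0],"jaw":1},{"rot":[0,0,0],"linear":[0,0,1],"jaw":1},{"rot":[0,0,0],"linear":[0,0,1],"jaw":1},{"rot":[0,0,0],"linear":[0,0,1],"jaw":1},{"rot":[0,0,0],"linear":[0,0,0],"jaw":1}]' | grep -E 'pos|contact'
python3 -m handwheel '[{"rot":[0,0,0],"linear":[0.33,-0.6,0],"jaw":1},{"rot":[0,0,0],"linear":[0.33,-0.6,0],"jaw":1},{"rot":[0,0,0],"linear":[0.52,-0.54,0],"jaw":1},{"rot":[0,0,0],"linear":[0.37,-0.65,0],"jaw":1},{"rot":[0,0,0],"linear":[0.2,-0.72,0],"jaw":1},{"rot":[0,0,0],"linear":[0.01,-0.75,0],"jaw":1},{"rot":[0,0,0],"linear":[0,0,0],"jaw":1}]' | grep -E 'pos|contact'; python3 look.py 2
```

```text
tool_pos: [0.5264, 0.0033, 0.2277]
contact_force: [-0.3, -0.4, -0.1]
tool_pos: [0.4908, -0.0787, 0.2319]
contact_force: [0.5, 0.3, 0.1]
2 side hub z 66 0.0826 [0 0 1 8 0 0 0 0 0 0 0 0 0 0 0 0 5 9 0 0 0 0 0 0]
```

```bash

python3 -m handwheel '[{"rot":[0,0,0],"linear":[-0.17,-0.73,0],"jaw":1},{"rot":[0,0,0],"linear":[-0.35,-0.67,0],"jaw":1},{"rot":[0,0,0],"linear":[-0.5,-0.56,0],"jaw":1},{"rot":[0,0,0],"linear":[-0.62,-0.42,0],"jaw":1},{"rot":[0,0,0],"linear":[-0.71,-0.25,0],"jaw":1},{"rot":[0,0,0],"linear":[-0.75,-0.07,0],"jaw":1},{"rot":[0,0,0],"linear":[-0.74,0.13,0],"jaw":1},{"rot":[0,0,0],"linear":[-0.69,0.3,0],"jaw":1},{"rot":[0,0,0],"linear":[0,0,0],"jaw":1}]' | grep -E 'pos|contact'; python3 look.py 2
python3 -m handwheel '[{"rot":[0,0,0],"linear":[-0.5,0.45,0],"jaw":1},{"rot":[0,0,0],"linear":[0,0,0],"jaw":1}]' | grep -E 'pos|contact'; python3 look.py 2
```

```text
tool_pos: [0.5848, -0.1177, 0.231]
contact_force: [-0.1, 0.6, -0.0]
2 side hub z 131 0.0832 [ 0  0  0  0  0  0  0 19  5  0  0  0  0  0  0  0  5  9  0  0  0  0  0  0]
tool_pos: [0.5933, -0.1092, 0.2309]
contact_force: [1.6, 0.4, 0.1]
2 side hub z 153 0.083 [ 0  0  0  0  0  0  0  0 21 10  5  0  0  0  0  0  5  9  0  0  0  0  0  0]
```

```bash

python3 -m handwheel '[{"rot":[0,0,0],"linear":[-0.15,0.2,0],"jaw":1},{"rot":[0,0,0],"linear":[0,0,0],"jaw":1}]' | grep -E 'pos|contact'; python3 look.py 2
python3 -m handwheel '[{"rot":[0,0,0],"linear":[-0.12,0.2,0],"jaw":1},{"rot":[0,0,0],"linear":[0,0,0],"jaw":1}]'| grep -E 'pos|contact'; python3 look.py 2
python3 -m handwheel '[{"rot":[0,0,0],"linear":[-0.1,0.17,0],"jaw":1},{"rot":[0,0,0],"linear":[0,0,0],"jaw":1}]'| grep -E 'pos|contact'; python3 look.py 2
```

```text
tool_pos: [0.5957, -0.1064, 0.2308]
contact_force: [0.5, -0.7, -0.0]
2 side hub z 154 0.0829 [ 0  0  0  0  0  0  0  0 15 15  7  0  0  0  0  0  5  9  0  0  0  0  0  0]
tool_pos: [0.5983, -0.1023, 0.2308]
contact_force: [0.1, -0.7, 0.3]
2 side hub z 159 0.0745 [ 0  0  0  0  0  0  0  0 12 16 12 11  5  1  0  0  7 13  0  0  0  0  0  0]
tool_pos: [0.6003, -0.0989, 0.2308]
contact_force: [0.2, -0.0, 0.0]
2 side hub z 161 0.0747 [ 0  0  0  0  0  0  0  0  7 20 18 11  8  1  0  0  7 13  0  0  0  0  0  0]
```

Keeper 2 is down too. Next, keeper 3.

```bash

python3 -m handwheel '[{"rot":[0,0,0],"linear":[0,-0.5,0],"jaw":1},{"rot":[0,0,0],"linear":[0,0,-1],"jaw":1},{"rot":[0,0,0],"linear":[0,0,-1],"jaw":1},{"rot":[0,0,0],"linear":[0,0,-1],"jaw":1},{"rot":[0,0,0],"linear":[-0.41,0.93,0],"jaw":1},{"rot":[0,0,0],"linear":[-0.41,0.93,0],"jaw":1},{"rot":[0,0,0],"linear":[-0.41,0.93,0],"jaw":1},{"rot":[0,0,0],"linear":[-0.41,0.93,0],"jaw":1},{"rot":[0,0,0],"linear":[-0.41,0.93,0],"jaw":1},{"rot":[0,0,0],"linear":[-0.41,0.93,0],"jaw":1},{"rot":[0,0,0],"linear":[-0.41,0.93,0],"jaw":1},{"rot":[0,0,0],"linear":[-0.41,0.93,0],"jaw":1}]' | grep -E 'pos|contact'
python3 -m handwheel '[{"rot":[0,0,0],"linear":[-0.41,0.93,0],"jaw":1},{"rot":[0,0,0],"linear":[-0.41,0.93,0],"jaw":1},{"rot":[0,0,0],"linear":[0,0,0],"jaw":1},{"rot":[0,0,0],"linear":[0,0,0],"jaw":1}]' | grep -E 'pos|contact'
python3 look.py 1 2 3
```

```text
tool_pos: [0.666, 0.0389, 0.2907]
contact_force: [-0.1, 0.3, 0.8]
tool_pos: [0.6822, 0.0769, 0.2904]
contact_force: [0.4, -1.1, 0.3]
1 side hub z 133 0.0746 [ 0  0  0  0  0  0  0  0  0  0  0 23 49 14  0  0  0 15  8  0  0  0  0  0]
2 side hub z 157 0.0742 [ 0  0  0  0  0  0  0  0  0  0 13 68 25  1  0  0  7 13  0  0  0  0  0  0]
3 side hub z 155 0.0832 [ 0  0  0  0  0  0  0  0  0  0 33 51 17  0  0  0  0  0  0  3 25  0  0  0]
```

```bash

python3 -m handwheel '[{"rot":[0,0,0],"linear":[0,0,1],"jaw":1},{"rot":[0,0,0],"linear":[0,0,1],"jaw":1},{"rot":[0,0,0],"linear":[0,0,1],"jaw":1},{"rot":[0,0,0],"linear":[0,0,0],"jaw":1}]' | grep -E 'pos|contact'
python3 -m handwheel '[{"rot":[0,0,0],"linear":[-0.41,-0.67,0],"jaw":1},{"rot":[0,0,0],"linear":[-0.13,-0.73,0],"jaw":1},{"rot":[0,0,0],"linear":[0.05,-0.75,0],"jaw":1},{"rot":[0,0,0],"linear":[0.24,-0.71,0],"jaw":1},{"rot":[0,0,0],"linear":[0.41,-0.63,0],"jaw":1},{"rot":[0,0,0],"linear":[0.55,-0.51,0],"jaw":1},{"rot":[0,0,0],"linear":[0.66,-0.36,0],"jaw":1},{"rot":[0,0,0],"linear":[0.73,-0.19,0],"jaw":1},{"rot":[0,0,0],"linear":[0,0,0],"jaw":1}]' | grep -E 'pos|contact'; python3 look.py 3
python3 -m handwheel '[{"rot":[0,0,0],"linear":[0.75,0,0],"jaw":1},{"rot":[0,0,0],"linear":[0,0,0],"jaw":1}]' | grep -E 'pos|contact'; python3 look.py 3
```

```text
tool_pos: [0.6802, 0.0743, 0.227]
contact_force: [-1.8, -0.4, 0.2]
tool_pos: [0.6369, -0.0177, 0.2312]
contact_force: [0.5, -0.2, -0.5]
3 side hub z 48 0.0773 [ 0  0  0 17 49 31  0  0  0  0  0  0  0  0  0  0  0  0  0  2 24  1  0  0]
tool_pos: [0.624, -0.0146, 0.2308]
contact_force: [-0.1, 0.2, 0.0]
3 side hub z 3 0.0675 [ 0  0  9 53 33  0  0  0  0  0  0  0  0  0  0  0  0  0  0  1 23  0  0  0]
```

```bash
cat >> look.py <<'E'
        m=np.where(a)[0][th<-1.6]; print('   arm3 z90',np.percentile(s[m,2],[50,90]).round(4) if len(m) else '', th[th<-1.6].mean().round(3) if len(m) else '')
E
M='python3 -m handwheel'
python3 -m handwheel '[{"rot":[0,0,0],"linear":[0.4,0.15,0],"jaw":1},{"rot":[0,0,0],"linear":[0,0,0],"jaw":1}]' | grep -E 'pos|contact'; python3 look.py 3
python3 -m handwheel '[{"rot":[0,0,0],"linear":[0.3,0.15,0],"jaw":1},{"rot":[0,0,0],"linear":[0,0,0],"jaw":1}]' | grep -E 'pos|contact'; python3 look.py 3
python3 -m handwheel '[{"rot":[0,0,0],"linear":[0.2,0.12,0],"jaw":1},{"rot":[0,0,0],"linear":[0,0,0],"jaw":1}]' | grep -E 'pos|contact'; python3 look.py 3
```

```text
tool_pos: [0.6165, -0.0109, 0.2306]
contact_force: [0.9, 0.8, 0.5]
3 side hub z 0 None [ 1  1 39 38 15  0  0  0  0  0  0  0  0  0  0  0  0  0  0  0 14  0  0  0]
   arm3 z90 [0.0672 0.0785] -2.315
tool_pos: [0.6102, -0.008, 0.2306]
contact_force: [-0.3, 0.7, -0.9]
3 side hub z 0 None [ 0 16 41 32  2  0  0  0  0  0  0  0  0  0  0  0  0  0  0  0  0  0  0  0]
   arm3 z90 [0.0664 0.0768] -2.423
tool_pos: [0.6064, -0.0058, 0.2306]
contact_force: [-0.2, 0.4, -0.7]
3 side hub z 0 None [ 0 29 46 16  0  0  0  0  0  0  0  0  0  0  0  0  0  0  0  0  0  0  0  1]
   arm3 z90 [0.0581 0.0689] -2.512
```

```bash

python3 -m handwheel '[{"rot":[0,0,0],"linear":[0,-0.5,0],"jaw":1},{"rot":[0,0,0],"linear":[0,0,-1],"jaw":1},{"rot":[0,0,0],"linear":[0,0,-1],"jaw":1},{"rot":[0,0,0],"linear":[0,0,-1],"jaw":1},{"rot":[0,0,0],"linear":[0.5,-0.9,0],"jaw":1},{"rot":[0,0,0],"linear":[0.8,-0.9,0],"jaw":1},{"rot":[0,0,0],"linear":[0.9,-0.9,0],"jaw":1},{"rot":[0,0,0],"linear":[0.9,-0.9,0],"jaw":1},{"rot":[0,0,0],"linear":[0.9,-0.9,0],"jaw":1},{"rot":[0,0,0],"linear":[0.9,-0.9,0],"jaw":1},{"rot":[0,0,0],"linear":[0.9,-0.9,0],"jaw":1},{"rot":[0,0,0],"linear":[0.9,-0.9,0],"jaw":1}]' | grep -E 'pos|contact'
python3 look.py 1 2 3
python3 - <<'E'
from h import *
for n,(a,b,c,d) in {'top':(140,255,220,355),'side':(150,260,265,400)}.items():
    f=frame(n); np.savez(n+'1.npz',w=world(f),p=f['pixels']); print(n,f['K'])
    if n=='top':
        i=f['pixels'][a:b,c:d]; cv2.imwrite(f'pics/{n}1.png',cv2.resize(i,None,fx=5.2,fy=5.2,interpolation=cv2.INTER_CUBIC)[...,::-1])
E
```

```text
tool_pos: [0.4718, -0.1619, 0.2908]
contact_force: [-0.1, -1.3, 0.6]
1 side hub z 40 0.0738 [ 0  0  0  0  0  0  0  0  0  0  0  0  0  0  0  0  0 14  9  0  0  0  0  0]
   arm3 z90  
2 side hub z 81 0.0753 [ 0  0  0  0  0  0  0  0  0  0 12 68 28  2  0  0  0  0  0  0  0  0  0  0]
   arm3 z90  
3 side hub z 144 0.0746 [ 0 10 26  4  0  0  0  0  0  0  0  0  0  0  0  0  0  0  0  2  5  0  0  0]
   arm3 z90 [0.0562 0.0678] -2.52
top 509.6341120958194
side 506.5073518315827
```

View pics/top1.png

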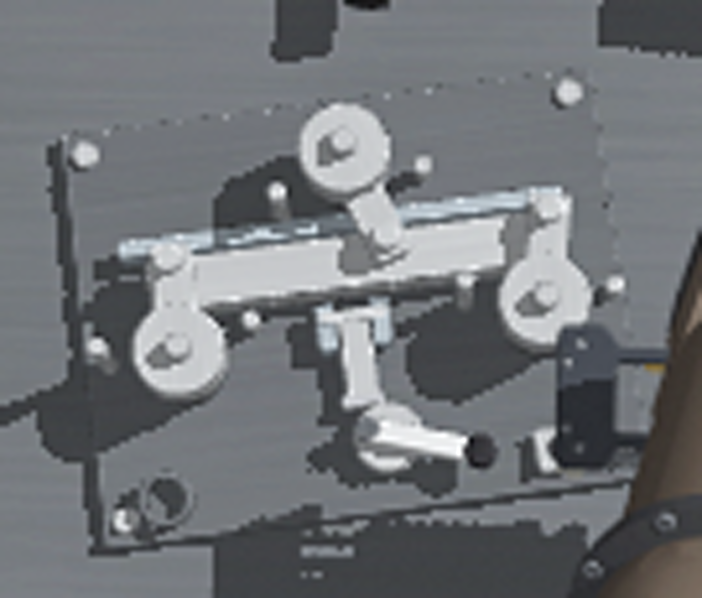

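All three pilots now stand proud of their hubs, so the keepers are seated. Arms are over the tube with tips at (170,255), (545,205) and (388,248). The cam lever runs from about (372,430) to its knob at (481,451).

```bash
python3 - <<'E'
from h import *
f=frame('top'); K=f['K'];E=np.linalg.inv(f['extrinsics'])
def ray(cu,cv,z):
    u,v=220+(cu+.5)/5.2-.5,140+(cv+.5)/5.2-.5
    d=E[:3,:3]@[(u-f['cx'])/K,(v-f['cy'])/K,1]; o=E[:3,3]; return (o+d*(z-o[2])/d[2])[:2]
B=np.array([ray(*p,.018) for p in [(84,154),(568,92),(622,454),(125,519)]]); c=B.mean(0)
print('bolts',B.round(4).tolist(),c)
yv=(B[0]-B[1])+(B[3]-B[2]); xv=(B[0]-B[3])+(B[1]-B[2])
print('yaw',np.arctan2(-yv[0],yv[1]),np.arctan2(xv[1],xv[0]),np.linalg.norm(yv)/2,np.linalg.norm(xv)/2)
yaw=.17; ex=np.array([np.cos(yaw),np.sin(yaw)]);ey=np.array([-ex[1],ex[0]])
fl=[ray(122,255,.034),ray(560,201,.034)]; print('fence',fl,[ (p-c)@ex for p in fl],'yaw',np.arctan2(*( (fl[1]-fl[0])*[1,-1])))
p1=c-.080*ex; print('pivot from bolts',p1)
kn=ray(481,451,.047); print('pivot px',ray(374,430,.044),'knob',kn,'pusher nose',ray(353,322,.032))
d=kn-p1;print('knob r',np.hypot(*d),'cam angle',np.arctan2(d[1],d[0])-yaw)
w=np.load('side1.npz')['w'].reshape(-1,3); m=(np.hypot(*(w[:,:2]-kn).T)<.02)&(w[:,2]>.04)&(w[:,2]<.06);print('side knob',m.sum(),w[m].mean(0))
for k,h in {1:(.5148,.135),2:(.550,-.071),3:(.6334,.0457)}.items(): print(k,(np.array(h)-c)@ex-.025,(np.array(h)-c)@ey)
E
```

```text
bolts [[0.6414, 0.2027], [0.6875, -0.0839], [0.4703, -0.119], [0.4246, 0.1675]] [0.55593978 0.04183864]
yaw 0.15876956109737428 0.1604672605855787 0.290203641026127 0.2198428639953817
fence [array([0.57709592, 0.17506799]), array([ 0.61644936, -0.07962412])] [np.float64(0.04339122056754023), np.float64(0.039087967960769646)] yaw 0.15330147293698165
pivot from bolts [0.477093   0.02830405]
pivot px [0.47638602 0.02469551] knob [ 0.46548564 -0.03668206] pusher nose [0.5413539  0.03919617]
knob r 0.06601457864197408 cam angle -1.9175453848311101
side knob 39 [ 0.46649592 -0.03527841  0.04508547]
1 -0.04978548214801731 0.09877854449892112
2 -0.04994446226060194 -0.11020713617160666
3 0.05199688743577379 -0.009299201785448383
```

Jig yaw is about 0.159, the pivot is at about (0.477, 0.029) and the cam at about -1.90 rad. Now I'll go to the clockwise side of the lever and push.

```bash

python3 -m handwheel '[{"rot":[0,0,0],"linear":[0.2,0.94,0],"jaw":1},{"rot":[0,0,0],"linear":[0.2,0.94,0],"jaw":1},{"rot":[0,0,0],"linear":[0.2,0.94,0],"jaw":1},{"rot":[0,0,0],"linear":[0.2,0.94,0],"jaw":1},{"rot":[0,0,0],"linear":[0.2,0.94,0],"jaw":1},{"rot":[0,0,0],"linear":[0.2,0.94,0],"jaw":1},{"rot":[0,0,0],"linear":[0.2,0.94,0],"jaw":1},{"rot":[0,0,0],"linear":[0.2,0.94,0],"jaw":1},{"rot":[0,0,0],"linear":[0,0,0],"jaw":1},{"rot":[0,0,0],"linear":[0,0,0],"jaw":1}]' | grep -E 'pos|contact'
python3 -m handwheel '[{"rot":[0,0,0],"linear":[0,0,0.95],"jaw":1},{"rot":[0,0,0],"linear":[0,0,0.95],"jaw":1},{"rot":[0,0,0],"linear":[0,0,0.9],"jaw":1},{"rot":[0,0,0],"linear":[0,0,0.9],"jaw":1},{"rot":[0,0,0],"linear":[0,0,0],"jaw":1},{"rot":[0,0,0],"linear":[0,0,0],"jaw":1}]' | grep -E 'pos|contact'
```

```text
tool_pos: [0.4414, -0.0082, 0.2908]
contact_force: [0.4, 0.2, 0.5]
tool_pos: [0.4411, -0.0104, 0.2163]
contact_force: [-0.1, -0.2, 0.4]
```

```bash

python3 -m handwheel '[{"rot":[0,0,0],"linear":[-0.24,-0.22,0],"jaw":1},{"rot":[0,0,0],"linear":[-0.24,-0.22,0],"jaw":1},{"rot":[0,0,0],"linear":[-0.33,-0.12,0],"jaw":1},{"rot":[0,0,0],"linear":[-0.33,-0.12,0],"jaw":1},{"rot":[0,0,0],"linear":[-0.34,-0.04,0],"jaw":1},{"rot":[0,0,0],"linear":[-0.34,-0.04,0],"jaw":1},{"rot":[0,0,0],"linear":[-0.34,0.05,0],"jaw":1},{"rot":[0,0,0],"linear":[-0.34,0.05,0],"jaw":1},{"rot":[0,0,0],"linear":[0,0,0],"jaw":1}]' | grep -E 'pos|contact'
python3 -m handwheel '[{"rot":[0,0,0],"linear":[-0.32,0.14,0],"jaw":1},{"rot":[0,0,0],"linear":[-0.32,0.14,0],"jaw":1},{"rot":[0,0,0],"linear":[-0.28,0.2,0],"jaw":1},{"rot":[0,0,0],"linear":[-0.28,0.2,0],"jaw":1},{"rot":[0,0,0],"linear":[0,0,0],"jaw":1}]' | grep -E 'pos|contact'
```

```text
tool_pos: [0.4916, -0.0232, 0.2172]
contact_force: [-2.9, 0.7, 1.5]
tool_pos: [0.5147, -0.0096, 0.217]
contact_force: [-4.7, -1.2, 4.0]
```

```bash

python3 -m handwheel '[{"rot":[0,0,0],"linear":[-0.3,0.34,0],"jaw":1},{"rot":[0,0,0],"linear":[-0.3,0.34,0],"jaw":1},{"rot":[0,0,0],"linear":[0,0,0],"jaw":1},{"rot":[0,0,0],"linear":[0,0,0],"jaw":1}]' | grep -E 'pos|contact'
python3 -m handwheel '[{"rot":[0,0,0],"linear":[0.1,-0.5,0],"jaw":1},{"rot":[0,0,0],"linear":[0,0,-1],"jaw":1},{"rot":[0,0,0],"linear":[0,0,-1],"jaw":1},{"rot":[0,0,0],"linear":[0,0,-1],"jaw":1},{"rot":[0,0,0],"linear":[0,0,-1],"jaw":1},{"rot":[0,0,0],"linear":[0.9,-0.9,0],"jaw":1},{"rot":[0,0,0],"linear":[0.9,-0.9,0],"jaw":1},{"rot":[0,0,0],"linear":[0.9,-0.9,0],"jaw":1},{"rot":[0,0,0],"linear":[0,-0.9,0],"jaw":1},{"rot":[0,0,0],"linear":[0,-0.9,0],"jaw":1},{"rot":[0,0,0],"linear":[0,-0.9,0],"jaw":1},{"rot":[0,0,0],"linear":[0,-0.9,0],"jaw":1}]' | grep -E 'pos|contact'
python3 - <<'E'
from h import *
f=frame('top');i=f['pixels'][140:255,220:355]; cv2.imwrite('pics/top2.png',cv2.resize(i,None,fx=5.2,fy=5.2,interpolation=cv2.INTER_CUBIC)[...,::-1])
E
```

```text
tool_pos: [0.5245, 0.0047, 0.2165]
contact_force: [-12.8, 2.9, 9.0]
tool_pos: [0.4713, -0.1336, 0.2978]
contact_force: [-0.1, -0.8, -0.0]
```

View pics/top2.png

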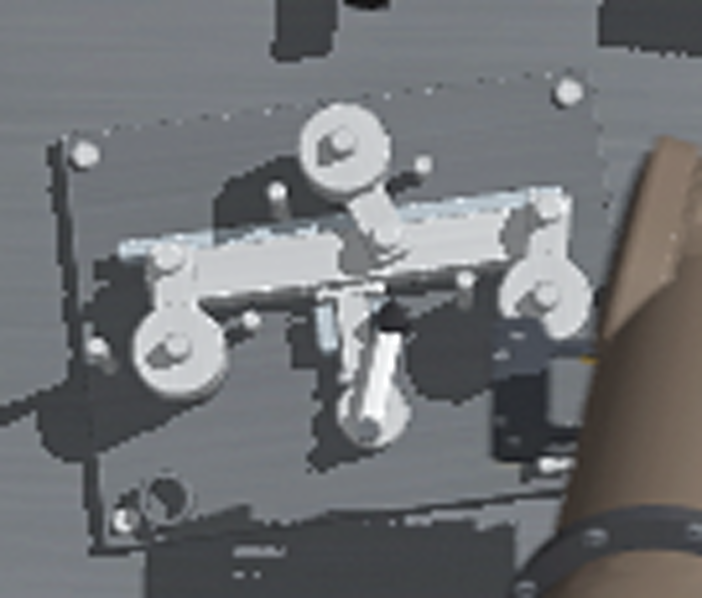

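The knob is now at about (393,315) and the lever base at about (370,430), still short of square. I'll compute how far.

```bash
cat > cam.py <<'E'
from h import *
f=frame('top'); K=f['K'];E=np.linalg.inv(f['extrinsics'])
p=f['pixels'].astype(int)[170:240,260:330]; m=(p.max(-1)<45).astype(np.uint8)
# knob: compact dark blob near expected radius
w=world(f)[170:240,260:330]; P=np.array([.4769,.0292])
mm=(m>0)&(np.abs(np.hypot(*(w[...,:2]-P).transpose(2,0,1))-.066)<.013)&(w[...,2]>.036)&(w[...,2]<.06)
v,u=np.nonzero(mm); u=u.mean()+260; v=v.mean()+170
d=E[:3,:3]@[(u-f['cx'])/K,(v-f['cy'])/K,1]; o=E[:3,3]; k=(o+d*(.045-o[2])/d[2])[:2]
print(mm.sum(),(u-220)*5.2,(v-140)*5.2,k,'r',np.hypot(*(k-P)),'cam',np.arctan2(*(k-P)[::-1])-.159)
b=(w[...,2]>.038)&(w[...,2]<.050)&(np.hypot(*(w[...,:2]-P).transpose(2,0,1))<.056)
q=w[b][:,:2]; print('bar',len(q),q.mean(0), np.arctan2(*(q.mean(0)-P)[::-1])-.159, [np.arctan2(vy,vx)-.159 for vx,vy in [cv2.fitLine(q.astype(np.float32),2,0,.01,.01).ravel()[:2]]])
E
python3 cam.py
```

```text
3 393.46666666666675 327.6 [0.53492509 0.01409852] r 0.059958030494203514 cam -0.41360952284206853
bar 97 [0.50112542 0.02405606] -0.36822875006749267 [np.float32(-0.30678517)]
```

The cam is at about -0.37, so the fingertips were caught on the knob. I'll re-approach at a shorter radius, against the bar.

```bash

python3 -m handwheel '[{"rot":[0,0,0],"linear":[-0.27,0.9,0],"jaw":1},{"rot":[0,0,0],"linear":[-0.27,0.9,0],"jaw":1},{"rot":[0,0,0],"linear":[-0.27,0.9,0],"jaw":1},{"rot":[0,0,0],"linear":[-0.27,0.9,0],"jaw":1},{"rot":[0,0,0],"linear":[-0.27,0.9,0],"jaw":1},{"rot":[0,0,0],"linear":[-0.27,0.9,0],"jaw":1},{"rot":[0,0,0],"linear":[-0.27,0.86,0],"jaw":1},{"rot":[0,0,0],"linear":[0,0,0],"jaw":1},{"rot":[0,0,0],"linear":[0,0,0.9],"jaw":1},{"rot":[0,0,0],"linear":[0,0,0.9],"jaw":1},{"rot":[0,0,0],"linear":[0,0,0.9],"jaw":1},{"rot":[0,0,0],"linear":[0,0,0],"jaw":1}]' | grep -E 'pos|contact'
python3 -m handwheel '[{"rot":[0,0,0],"linear":[0,0,0.65],"jaw":1},{"rot":[0,0,0],"linear":[0,0,0.65],"jaw":1},{"rot":[0,0,0],"linear":[0,0,0],"jaw":1},{"rot":[0,0,0],"linear":[0,0,0],"jaw":1}]' | grep -E 'pos|contact'
```

```text
tool_pos: [0.5078, -0.0069, 0.2406]
contact_force: [-0.5, -0.5, -0.1]
tool_pos: [0.5089, -0.0069, 0.2173]
contact_force: [-0.6, 1.2, 0.7]
```

```bash

python3 -m handwheel '[{"rot":[0,0,0],"linear":[-0.11,0.28,0],"jaw":1},{"rot":[0,0,0],"linear":[0,0,0],"jaw":1}]' | grep -E 'pos|contact'
python3 -m handwheel '[{"rot":[0,0,0],"linear":[-0.11,0.28,0],"jaw":1},{"rot":[0,0,0],"linear":[0,0,0],"jaw":1}]' | grep -E 'pos|contact'
python3 -m handwheel '[{"rot":[0,0,0],"linear":[-0.11,0.28,0],"jaw":1},{"rot":[0,0,0],"linear":[0,0,0],"jaw":1}]' | grep -E 'pos|contact'
python3 cam.py; python3 - <<'E'
from h import *
f=frame('side');c=cv2.resize(f['pixels'][160:250,275:375],(600,540),interpolation=cv2.INTER_CUBIC);cv2.imwrite('pics/s2.png',c[...,::-1])
E
```

```text
tool_pos: [0.5118, 0.0, 0.2179]
contact_force: [0.2, 0.9, 0.9]
tool_pos: [0.5138, 0.0059, 0.2174]
contact_force: [0.1, 1.6, 0.2]
tool_pos: [0.5154, 0.0102, 0.2169]
contact_force: [-0.6, -2.3, 3.5]
0 nan nan [nan nan] r nan cam nancam.py:7: RuntimeWarning: Mean of empty slice.
  v,u=np.nonzero(mm); u=u.mean()+260; v=v.mean()+170
  ret = ret.dtype.type(ret / rcount)
cam.py:11: RuntimeWarning: Mean of empty slice.
  q=w[b][:,:2]; print('bar',len(q),q.mean(0), np.arctan2(*(q.mean(0)-P)[::-1])-.159, [np.arctan2(vy,vx)-.159 for vx,vy in [cv2.fitLine(q.astype(np.float32),2,0,.01,.01).ravel()[:2]]])
  ret = um.true_divide(
Traceback (most recent call last):
  File "cam.py", line 11, in <module>
    q=w[b][:,:2]; print('bar',len(q),q.mean(0), np.arctan2(*(q.mean(0)-P)[::-1])-.159, [np.arctan2(vy,vx)-.159 for vx,vy in [cv2.fitLine(q.astype(np.float32),2,0,.01,.01).ravel()[:2]]])
                                                                                                                             ~~~~~~~~~~~^^^^^^^^^^^^^^^^^^^^^^^^^^^^^^^^^^
cv2.error: OpenCV(4.12.0) /io/opencv/modules/imgproc/src/linefit.cpp:50: error: (-215:Assertion failed) count > 0 in function 'fitLine2D_wods'
```

View pics/s2.png

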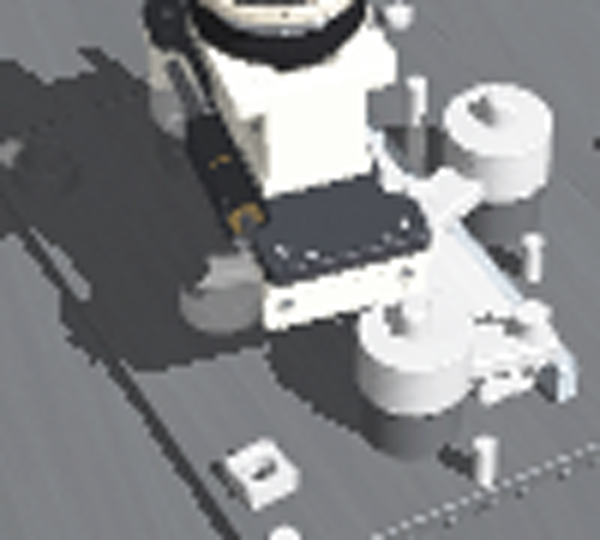

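The view shows the gripper against the lever and keepers 2 and 3 seated, but it hides the lever. I'll push a little more, then retreat and measure.

```bash

python3 -m handwheel '[{"rot":[0,0,0],"linear":[-0.05,0.2,0],"jaw":1},{"rot":[0,0,0],"linear":[0,0,0],"jaw":1},{"rot":[0,0,0],"linear":[0,0,0],"jaw":1}]' | grep -E 'pos|contact'
python3 -m handwheel '[{"rot":[0,0,0],"linear":[0.1,-0.4,0],"jaw":1},{"rot":[0,0,0],"linear":[0,0,-1],"jaw":1},{"rot":[0,0,0],"linear":[0,0,-1],"jaw":1},{"rot":[0,0,0],"linear":[0,0,-1],"jaw":1},{"rot":[0,0,0],"linear":[0,0,-1],"jaw":1},{"rot":[0,0,0],"linear":[0.27,-0.9,0],"jaw":1},{"rot":[0,0,0],"linear":[0.27,-0.9,0],"jaw":1},{"rot":[0,0,0],"linear":[0.27,-0.9,0],"jaw":1},{"rot":[0,0,0],"linear":[0.27,-0.9,0],"jaw":1},{"rot":[0,0,0],"linear":[0.27,-0.9,0],"jaw":1},{"rot":[0,0,0],"linear":[0.27,-0.9,0],"jaw":1},{"rot":[0,0,0],"linear":[0.27,-0.9,0],"jaw":1}]' | grep -E '^t:|pos|contact'
python3 cam.py
```

```text
tool_pos: [0.5163, 0.0135, 0.2169]
contact_force: [-0.1, -3.7, 3.4]
t: 22.2
tool_pos: [0.4761, -0.1207, 0.2967]
contact_force: [-0.1, -0.2, -0.3]
2 358.8 314.6 [0.54200927 0.03428961] r 0.06530789861349716 cam -0.0809883214970961
bar 80 [0.50210592 0.02726376] -0.2356662177170581 [np.float32(-0.19120094)]
```

```bash
python3 - <<'E'
from h import *
f=frame('top');i=f['pixels'][185:235,270:320]; cv2.imwrite('pics/top3.png',cv2.resize(i,None,fx=11,fy=11,interpolation=cv2.INTER_NEAREST)[...,::-1])
E
```

```text
(no output)
```

View pics/top3.png

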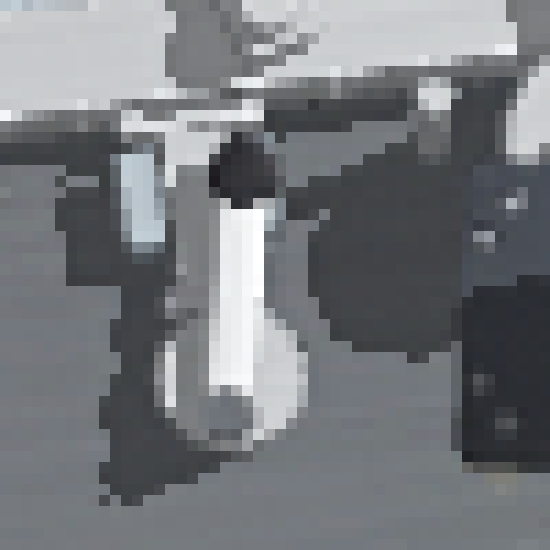

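The knob is at (242,170) in this crop, i.e. image pixel (291.5,200.0). The pivot cap is at (228,412), i.e. (290.2,222.0).

```bash
python3 - <<'E'
from h import *
f=frame('top'); K=f['K'];E=np.linalg.inv(f['extrinsics'])
def ray(u,v,z):
    d=E[:3,:3]@[(u-f['cx'])/K,(v-f['cy'])/K,1]; o=E[:3,3]; return (o+d*(z-o[2])/d[2])[:2]
k=ray(291.5,199.95,.046);p=ray(290.2,221.95,.045);P=np.array([.4769,.0292])
for q in (p,P): d=k-q; print(k,q,np.hypot(*d),np.arctan2(d[1],d[0])-.159)
E
```

```text
[0.54369172 0.02682884] [0.47713897 0.02861905] 0.0665768211057463 -0.18589264843993464
[0.54369172 0.02682884] [0.4769 0.0292] 0.06683379626225766 -0.1944858574449057
```

```bash

python3 -m handwheel '[{"rot":[0,0,0],"linear":[-0.26,0.88,0],"jaw":1},{"rot":[0,0,0],"linear":[-0.26,0.88,0],"jaw":1},{"rot":[0,0,0],"linear":[-0.26,0.88,0],"jaw":1},{"rot":[0,0,0],"linear":[-0.26,0.88,0],"jaw":1},{"rot":[0,0,0],"linear":[-0.26,0.88,0],"jaw":1},{"rot":[0,0,0],"linear":[-0.26,0.88,0],"jaw":1},{"rot":[0,0,0],"linear":[-0.26,0.84,0],"jaw":1},{"rot":[0,0,0],"linear":[0,0,0],"jaw":1},{"rot":[0,0,0],"linear":[0,0,0.9],"jaw":1},{"rot":[0,0,0],"linear":[0,0,0.9],"jaw":1},{"rot":[0,0,0],"linear":[0,0,0.9],"jaw":1},{"rot":[0,0,0],"linear":[0,0,0],"jaw":1}]' | grep -E 'pos|contact'
python3 -m handwheel '[{"rot":[0,0,0],"linear":[0,0,0.62],"jaw":1},{"rot":[0,0,0],"linear":[0,0,0.62],"jaw":1},{"rot":[0,0,0],"linear":[0,0,0],"jaw":1},{"rot":[0,0,0],"linear":[0,0,0],"jaw":1}]' | grep -E 'pos|contact'
python3 -m handwheel '[{"rot":[0,0,0],"linear":[-0.08,0.22,0],"jaw":1},{"rot":[0,0,0],"linear":[-0.08,0.22,0],"jaw":1},{"rot":[0,0,0],"linear":[-0.08,0.2,0],"jaw":1},{"rot":[0,0,0],"linear":[0,0,0],"jaw":1},{"rot":[0,0,0],"linear":[0,0,0],"jaw":1}]' | grep -E 'pos|contact'
```

```text
tool_pos: [0.5117, 0.0031, 0.24]
contact_force: [-0.1, 0.1, 0.7]
tool_pos: [0.5129, 0.0027, 0.2183]
contact_force: [-1.0, -0.3, 0.1]
tool_pos: [0.5181, 0.0158, 0.2185]
contact_force: [0.1, -0.6, 3.5]
```

```bash

python3 -m handwheel '[{"rot":[0,0,0],"linear":[-0.03,0.1,0],"jaw":1},{"rot":[0,0,0],"linear":[-0.02,0.1,0],"jaw":1},{"rot":[0,0,0],"linear":[0,0,0],"jaw":1},{"rot":[0,0,0],"linear":[0,0,0],"jaw":1}]' | grep -E 'pos|contact'
python3 -m handwheel '[{"rot":[0,0,0],"linear":[0.1,-0.4,0],"jaw":1},{"rot":[0,0,0],"linear":[0,0,-1],"jaw":1},{"rot":[0,0,0],"linear":[0,0,-1],"jaw":1},{"rot":[0,0,0],"linear":[0,0,-1],"jaw":1},{"rot":[0,0,0],"linear":[0,0,-1],"jaw":1},{"rot":[0,0,0],"linear":[0.27,-0.9,0],"jaw":1},{"rot":[0,0,0],"linear":[0.27,-0.9,0],"jaw":1},{"rot":[0,0,0],"linear":[0.27,-0.9,0],"jaw":1},{"rot":[0,0,0],"linear":[0.27,-0.9,0],"jaw":1},{"rot":[0,0,0],"linear":[0.27,-0.9,0],"jaw":1},{"rot":[0,0,0],"linear":[0.27,-0.9,0],"jaw":1},{"rot":[0,0,0],"linear":[0.27,-0.9,0],"jaw":1}]' | grep -E '^t:|pos|contact'
python3 - <<'E'
from h import *
f=frame('top'); K=f['K'];E=np.linalg.inv(f['extrinsics'])
def ray(u,v,z):
    d=E[:3,:3]@[(u-f['cx'])/K,(v-f['cy'])/K,1]; o=E[:3,3]; return (o+d*(z-o[2])/d[2])[:2]
p=f['pixels'].astype(int).min(-1)
print(p[194:212,280:300])
# bright bar: left/right centroid per row
for v in range(202,219):
    u=np.nonzero(p[v,280:300]>225)[0]+280
    if len(u): print(v,u.min(),u.max(),end='; ')
E
```

```text
tool_pos: [0.5187, 0.0182, 0.2183]
contact_force: [-2.7, -5.2, 7.7]
t: 25.43
tool_pos: [0.4785, -0.1155, 0.2978]
contact_force: [0.6, 0.2, 0.7]
[[147 130  98  85 108 119 108 121 113 122 121 132 212 187  85  82  72  84
   73  66]
 [102 139 215 203 113 133 211 211 212 215 226 227 231 222  57  63  65  66
   64  64]
 [116 219 229 224 228 183 193 152 123 164 136 113 114 104  54  60  61  60
   60  58]
 [ 69 116 109 111 131 203 204 206 204 133 108 100 154 152 149  62 113 113
  116 116]
 [ 59  68 102 120  95 207 207 209 100  51  51  59 119 192 171 110 115 117
  118 118]
 [116 192 187 182  87 211 207 113  42  46  51  52  77 159 172 111 114 115
  116 116]
 [ 92 192 187 185  96 132 129  54  43  51  52  56  58 106 190 110 114 116
  118 120]
 [ 90 193 188 185  86 134 122  75  46  51  55  55  60 111 190 112 116 117
   66  67]
 [ 79 170 189 187  80 110 121  68  31  52  55  50  51 126 189 106  63  67
   63  65]
 [ 82 168 184 109 106 112 125 121  95  49  33 106 177 186 187 126  59  63
   64  63]
 [ 74 144 190 181  89  92 124 122 151 247 241 251 255 184 187 128  56  61
   71 119]
 [ 73 142 190 190 185  77 123 120 147 240 237 246 255 162 166 105 118 121
  116  69]
 [ 67 119 195 194 192  73 123 120 145 237 234 245 255  79  90 100 120 118
   68  66]
 [ 67  78 125 122  95  65 128 119 144 236 234 245 255  53 111 115 116 116
   62  65]
 [ 68  67  78  75  70  71 128 121 145 236 234 245 255 101 114 112 112 111
   60  64]
 [ 65  65  65  65  63  75 139 121 144 237 234 245 255  99 110 115 116 115
   61  64]
 [ 65  65  66  65  63  65 113 122 146 235 233 243 255 123 108 111 115 114
   62  65]
 [ 61  62  64  64  66 106 122 118 143 236 233 243 255 153 111 117 118 117
   61  66]]
204 289 292; 205 289 292; 206 289 292; 207 289 292; 208 289 292; 209 289 292; 210 289 292; 211 289 292; 212 289 292; 213 289 292; 214 289 292; 215 289 292; 216 289 292; 217 289 292; 218 289 292;
```

```bash
python3 - <<'E'
from h import *
f=frame('top'); K=f['K'];E=np.linalg.inv(f['extrinsics'])
def ray(u,v,z):
    d=E[:3,:3]@[(u-f['cx'])/K,(v-f['cy'])/K,1]; o=E[:3,3]; return (o+d*(z-o[2])/d[2])[:2]
a=lambda d:np.arctan2(d[1],d[0])
k=ray(289.8,200.3,.046)
for q in (ray(290.2,221.95,.045),np.array([.4769,.0292])): print(k,a(k-q)-.159)
print('bar',a(ray(290.5,204,.044)-ray(290.5,218,.044))-.159)
# radial line of the jig: image col slope expected at cam=0
P=np.array([.4769,.0292])
M=f['extrinsics']
for r in (0,.03,.066):
    x=M@np.r_[P+r*np.array([np.cos(.159),np.sin(.159)]),.044,1]; print(r,x[0]/x[2]*K+f['cx'],x[1]/x[2]*K+f['cy'])
# tube vs fence: edge of tube top via depth, gap
i=f['pixels'][180:235,255:325]; cv2.imwrite('pics/top4.png',cv2.resize(i,None,fx=10,fy=10,interpolation=cv2.INTER_NEAREST)[...,::-1])
E
```

```text
[0.54248439 0.03188283] -0.10909500518153051
[0.54248439 0.03188283] -0.11811630621925895
bar -0.12715373719880368
0 290.0100223246956 222.07672834005294
0.03 288.7369318369132 212.22371680696716
0.066 287.22201060934094 200.4990699965227
```

View pics/top4.png

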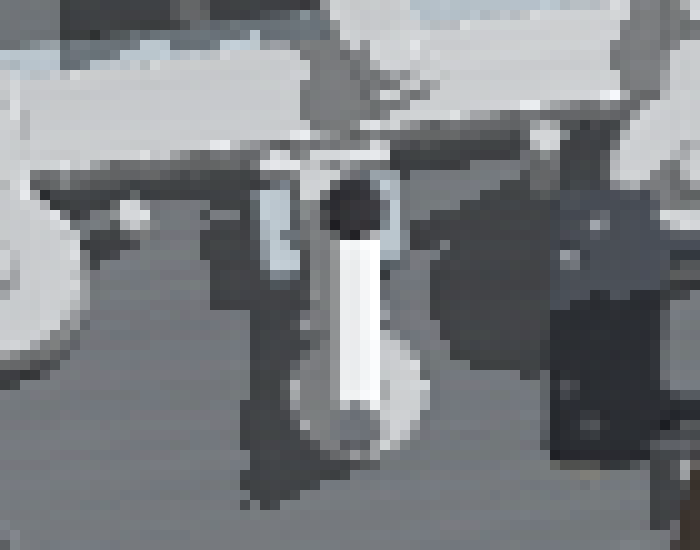

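The cam is at about -0.115 (knob at (352,208), lever straight up the image). One more push of about 6 mm.

```bash

python3 -m handwheel '[{"rot":[0,0,0],"linear":[-0.25,0.88,0],"jaw":1},{"rot":[0,0,0],"linear":[-0.25,0.88,0],"jaw":1},{"rot":[0,0,0],"linear":[-0.25,0.88,0],"jaw":1},{"rot":[0,0,0],"linear":[-0.25,0.88,0],"jaw":1},{"rot":[0,0,0],"linear":[-0.25,0.88,0],"jaw":1},{"rot":[0,0,0],"linear":[-0.25,0.88,0],"jaw":1},{"rot":[0,0,0],"linear":[-0.25,0.84,0],"jaw":1},{"rot":[0,0,0],"linear":[0,0,0],"jaw":1},{"rot":[0,0,0],"linear":[0,0,0.9],"jaw":1},{"rot":[0,0,0],"linear":[0,0,0.9],"jaw":1},{"rot":[0,0,0],"linear":[0,0,0.9],"jaw":1},{"rot":[0,0,0],"linear":[0,0,0],"jaw":1}]' | grep -E 'pos|contact'
python3 -m handwheel '[{"rot":[0,0,0],"linear":[0,0,0.62],"jaw":1},{"rot":[0,0,0],"linear":[0,0,0.62],"jaw":1},{"rot":[0,0,0],"linear":[0,0,0],"jaw":1},{"rot":[0,0,0],"linear":[0,0,0],"jaw":1}]' | grep -E 'pos|contact'
python3 -m handwheel '[{"rot":[0,0,0],"linear":[-0.08,0.2,0],"jaw":1},{"rot":[0,0,0],"linear":[-0.08,0.2,0],"jaw":1},{"rot":[0,0,0],"linear":[-0.04,0.15,0],"jaw":1},{"rot":[0,0,0],"linear":[0,0,0],"jaw":1},{"rot":[0,0,0],"linear":[0,0,0],"jaw":1}]' | grep -E 'pos|contact'
```

```text
tool_pos: [0.5126, 0.008, 0.2412]
contact_force: [-1.2, 0.1, -0.4]
tool_pos: [0.5139, 0.0078, 0.2195]
contact_force: [-0.4, -0.0, 1.1]
tool_pos: [0.5184, 0.0191, 0.2197]
contact_force: [0.5, 0.1, 2.3]
```

```bash

python3 -m handwheel '[{"rot":[0,0,0],"linear":[-0.03,0.12,0],"jaw":1},{"rot":[0,0,0],"linear":[-0.03,0.12,0],"jaw":1},{"rot":[0,0,0],"linear":[0,0.07,0],"jaw":1},{"rot":[0,0,0],"linear":[0,0,0],"jaw":1},{"rot":[0,0,0],"linear":[0,0,0],"jaw":1}]' | grep -E 'pos|contact'
python3 -m handwheel '[{"rot":[0,0,0],"linear":[0.1,-0.4,0],"jaw":1},{"rot":[0,0,0],"linear":[0,0,-1],"jaw":1},{"rot":[0,0,0],"linear":[0,0,-1],"jaw":1},{"rot":[0,0,0],"linear":[0,0,-1],"jaw":1},{"rot":[0,0,0],"linear":[0,0,-1],"jaw":1},{"rot":[0,0,0],"linear":[0.27,-0.9,0],"jaw":1},{"rot":[0,0,0],"linear":[0.27,-0.9,0],"jaw":1},{"rot":[0,0,0],"linear":[0.27,-0.9,0],"jaw":1},{"rot":[0,0,0],"linear":[0.27,-0.9,0],"jaw":1},{"rot":[0,0,0],"linear":[0.27,-0.9,0],"jaw":1},{"rot":[0,0,0],"linear":[0.27,-0.9,0],"jaw":1},{"rot":[0,0,0],"linear":[0.27,-0.9,0],"jaw":1}]' | grep -E '^t:|pos|contact'
cat > cam2.py <<'E'
from h import *
f=frame('top'); K=f['K'];E=np.linalg.inv(f['extrinsics'])
def ray(u,v,z):
    d=E[:3,:3]@[(u-f['cx'])/K,(v-f['cy'])/K,1]; o=E[:3,3]; return (o+d*(z-o[2])/d[2])[:2]
a=lambda d:np.arctan2(d[1],d[0])
p=f['pixels'].astype(int)
v,u=np.nonzero(p[196:206,280:300].max(-1)<66); n,l,st,c=cv2.connectedComponentsWithStats((p[196:206,280:300].max(-1)<70).astype(np.uint8))
for i in range(1,n):
    if 15<st[i,4]<60:
        k=ray(280+c[i,0],196+c[i,1],.046); print('blob',st[i],c[i]+[280,196],a(k-[.4769,.0292])-.159)
L=[]
for v in range(205,219):
    u=np.nonzero(p[v,280:300].min(-1)>225)[0]+280
    if len(u)>2: L.append((u.mean(),v))
q=np.array([ray(x,y,.044) for x,y in L],np.float32); d=cv2.fitLine(q,2,0,.01,.01).ravel()[:2]; d=d*np.sign(d[0]); print('bar',L[0],L[-1],a(d)-.159)
E
python3 cam2.py; python3 look.py 1 2 3|grep hub
```

```text
tool_pos: [0.5191, 0.0235, 0.2194]
contact_force: [-1.0, -6.3, 6.7]
t: 28.7
tool_pos: [0.4787, -0.1098, 0.299]
contact_force: [0.1, -0.2, -0.1]
blob [ 4  2  7  6 25] [287.08 200.76] 0.00792353813850094
bar (np.float64(288.5), 205) (np.float64(290.0), 218) -0.013496548
1 side hub z 0 None [0 0 0 0 0 0 0 0 0 0 0 0 0 0 0 0 0 0 7 0 0 0 0 0]
2 side hub z 8 0.074 [ 0  0  0  0  0  0  0  0  0  0 14 67 27  2  0  1  3  2  0  0  0  0  0  0]
3 side hub z 134 0.0749 [ 1 31 53  7  0  0  0  0  0  0  0  0  0  0  0  0  0  0  0  3 20  0  0  0]
```

The cam is at 0 within about 0.02 rad. I'll move clear and do a last check of all the keepers and the tube.

```bash

python3 -m handwheel '[{"rot":[0,0,0],"linear":[0,0,-1],"jaw":1},{"rot":[0,0,0],"linear":[0,0,-1],"jaw":1},{"rot":[0,0,0],"linear":[0,0,-1],"jaw":1},{"rot":[0,0,0],"linear":[0,-1,-1],"jaw":1},{"rot":[0,0,0],"linear":[0,-1,0],"jaw":1},{"rot":[0,0,0],"linear":[0,-1,0],"jaw":1},{"rot":[0,0,0],"linear":[0,-1,0],"jaw":1},{"rot":[0,0,0],"linear":[0,-1,0],"jaw":1},{"rot":[0,0,0],"linear":[0,-1,0],"jaw":1},{"rot":[0,0,0],"linear":[0,-1,0],"jaw":1},{"rot":[0,0,0],"linear":[0,-1,0],"jaw":1},{"rot":[0,0,0],"linear":[0,0,0],"jaw":1}]' | grep -E '^t:|pos|contact'
python3 look.py 1 2 3|grep hub; python3 cam2.py
python3 - <<'E'
from h import *
w1=world(frame('top')); w0=np.load('top1.npz')['w']
ex=np.array([np.cos(.159),np.sin(.159)]);ey=np.array([-ex[1],ex[0]]);O=np.array([.4769,.0292])+.105*ex
for w in (w0,w1):
    w=w.reshape(-1,3); x=(w[:,:2]-O)@ex; y=(w[:,:2]-O)@ey
    for lo,hi in ((.03,.06),(-.07,-.045)):
        m=(y>lo)&(y<hi)&(abs(w[:,2]-.042)<.003)&(abs(x)<.04); print(np.percentile(x[m],[2,50,98]).round(4),end=' ')
    print()
E
```

```text
t: 29.85
tool_pos: [0.4791, -0.2719, 0.379]
contact_force: [-0.5, -0.8, 0.8]
1 side hub z 126 0.0751 [ 0  0  0  0  0  0  0  0  0  0  1 20 33 12  0  0  0 15  8  0  0  0  0  0]
2 side hub z 0 None [0 0 0 0 0 0 0 0 0 0 0 2 0 0 0 0 0 0 0 0 0 0 0 0]
3 side hub z 0 None [0 0 0 0 0 0 0 0 0 0 0 0 0 0 0 0 0 0 0 0 0 0 0 0]
blob [ 4  2  7  6 25] [287.08 200.76] 0.00792353813850094
bar (np.float64(288.5), 205) (np.float64(290.0), 218) -0.013496548
[-0.0207 -0.0059  0.026 ] [-0.034  -0.007   0.0171] 
[-0.0282 -0.0022  0.0191] [-0.0171  0.0012  0.0147]
```

The tube has moved about 4–8 mm to the fence, and the keepers and cam are as wanted.

```bash
python3 -c "
from rig import bot
print(bot.close_job())"
```

```text
the job is handed in; nothing more can be done
None
```

I handed the job in at about 30 s: all three keepers read as seated on their posts with their arms over the tube. The cam, turned only after that, is square on the pusher to within about 0.02 rad, and the tube has moved an estimated 4–8 mm towards the fence, though I did not measure the final gap.

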